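Find the socket that fits the capping jig's clamp nut

TASK

Try the sockets from the blue tray on the brass hex nut of the orange bottle jig until you find the one that fits, and push that one fully home over the nut; stand any that does not fit upright back in the tray. Finish while still gripping the right socket, seated upright on the nut: do not let go. Do not tip any socket over, and leave the bottle, the roller and the foot pedal where they are.

Things in the scene. Friction and masses are not known exactly. Their poses are not given: they have to be found in the camera images.
- nut (a point): centre of the top face of the brass hex nut, 33 mm above the bench. Across flats the nut is 18, 24 or 30 mm; which one is not told. It is 18 mm tall, fixed, does not turn, and stands in a round recess of a dark 68 mm square insert. z up; two of its flats face +y and -y of this frame, the others every 60 degrees
- recess_rim (a point): centre of the mouth of that recess, level with the insert's top, 27 mm above the bench (6 mm below the nut's top). The recess is 12 mm deep (floor 18 mm below the nut's top) and lets in only the socket of the nut's own size: one too small stops with its foot about level with the nut's top (up to 2 mm below), one too large with its foot on this rim
- jig: orange jig plate, fixed, 240 x 200 x 12 mm; the nut is above its origin, which is at the underside. Fixed on it: two aluminium jaws 90 (x) x 38 (y) mm centred 70 mm to +y and -y, tops 42 mm above the bench; a white stop centred 78 mm to +x, top 34 mm; a closed grey box with black lid, from 59 to 141 mm on the -x side, top 58 mm above the bench
- tray: flat blue tray, fixed, 120 (x) x 290 (y) x 10 mm, walls and floor 4 mm thick; origin at the centre of its underside, z up. The sockets stand on its floor
- socket_small_mid (a point): the small socket: bright steel cylinder, 30 mm diameter, 45 mm tall, with a black hex grip (adapter, 22 mm across flats, 40 mm tall) fixed on top; about 160 g. Point on its axis, 42.5 mm above its foot. z up. Hex bore in the foot, 22 mm deep, for a 18 mm nut, 1.25 mm play all round. Two flats of grip and bore face +y and -y, the rest every 60 degrees. Home, this point is 24.5 mm above the nut's top
- socket_medium_mid (a point): the medium socket: bright steel cylinder, 38 mm diameter, 45 mm tall, with a black hex grip (adapter, 22 mm across flats, 40 mm tall) fixed on top; about 220 g. Point on its axis, 42.5 mm above its foot. z up. Hex bore in the foot, 22 mm deep, for a 24 mm nut, 1.25 mm play all round. Two flats of grip and bore face +y and -y, the rest every 60 degrees. Home, this point is 24.5 mm above the nut's top
- socket_large_mid (a point): the large socket: bright steel cylinder, 46 mm diameter, 45 mm tall, with a black hex grip (adapter, 22 mm across flats, 40 mm tall) fixed on top; about 280 g. Point on its axis, 42.5 mm above its foot. z up. Hex bore in the foot, 22 mm deep, for a 30 mm nut, 1.25 mm play all round. Two flats of grip and bore face +y and -y, the rest every 60 degrees. Home, this point is 24.5 mm above the nut's top
- bottle_mid (a point): bystander: clear capped bottle, 56 mm diameter, 110 mm tall, loose; point at its centre, 55 mm up
- roller_mid (a point): bystander: white nylon capping roller standing on its 56 mm wheel, 50 mm tall with its stub, loose; point on its axis 25 mm up
- pedal_mid (a point): bystander: grey foot pedal, 120 x 85 x 50 mm, loose; point 25 mm above its underside
Mind the look-alikes: they are no part of the job. Leave any pink, red or turquoise look-alike of the part that bears socket_medium_mid alone.

How it is judged (in metres and radians):
On the way:
1. a socket has been lifted clear of the tray (z of any of socket_small_mid, socket_medium_mid, socket_large_mid in the frame of tray above 0.075 m), for 0.1 s.
At the end, for the whole second after the job is handed in: One socket is fully home on the nut (its foot within 3 mm of the recess floor, its axis within 4 mm of the nut's, upright within 0.1 rad) and is still gripped by the fingers; the other two stand upright (within 0.1 rad) on the tray's floor, untouched; all at rest (((z of socket_small_mid in the frame of nut below 0.0275 m and horizontal distance between socket_small_mid and nut below 0.004 m and angle between socket_small_mid's own z axis and vertical below 0.1 rad and contact force between socket_small and the fingers above 3 N and (angle between socket_medium_mid's own z axis and vertical below 0.1 rad and z of socket_medium_mid in the frame of tray between 0.0435 and 0.0495 m and x of socket_medium_mid in the frame of tray between -0.056 and 0.056 m and y of socket_medium_mid in the frame of tray between -0.141 and 0.141 m and contact force between socket_medium and the arm below 0.5 N and contact force between socket_medium and the fingers below 0.5 N) and (angle between socket_large_mid's own z axis and vertical below 0.1 rad and z of socket_large_mid in the frame of tray between 0.0435 and 0.0495 m and x of socket_large_mid in the frame of tray between -0.056 and 0.056 m and y of socket_large_mid in the frame of tray between -0.141 and 0.141 m and contact force between socket_large and the arm below 0.5 N and contact force between socket_large and the fingers below 0.5 N) and linear speed of each of socket_small, socket_medium, socket_large below 0.02 m/s) or (z of socket_medium_mid in the frame of nut below 0.0275 m and horizontal distance between socket_medium_mid and nut below 0.004 m and angle between socket_medium_mid's own z axis and vertical below 0.1 rad and contact force between socket_medium and the fingers above 3 N and (angle between socket_small_mid's own z axis and vertical below 0.1 rad and z of socket_small_mid in the frame of tray between 0.0435 and 0.0495 m and x of socket_small_mid in the frame of tray between -0.056 and 0.056 m and y of socket_small_mid in the frame of tray between -0.141 and 0.141 m and contact force between socket_small and the arm below 0.5 N and contact force between socket_small and the fingers below 0.5 N) and (angle between socket_large_mid's own z axis and vertical below 0.1 rad and z of socket_large_mid in the frame of tray between 0.0435 and 0.0495 m and x of socket_large_mid in the frame of tray between -0.056 and 0.056 m and y of socket_large_mid in the frame of tray between -0.141 and 0.141 m and contact force between socket_large and the arm below 0.5 N and contact force between socket_large and the fingers below 0.5 N) and linear speed of each of socket_small, socket_medium, socket_large below 0.02 m/s) or (z of socket_large_mid in the frame of nut below 0.0275 m and horizontal distance between socket_large_mid and nut below 0.004 m and angle between socket_large_mid's own z axis and vertical below 0.1 rad and contact force between socket_large and the fingers above 3 N and (angle between socket_small_mid's own z axis and vertical below 0.1 rad and z of socket_small_mid in the frame of tray between 0.0435 and 0.0495 m and x of socket_small_mid in the frame of tray between -0.056 and 0.056 m and y of socket_small_mid in the frame of tray between -0.141 and 0.141 m and contact force between socket_small and the arm below 0.5 N and contact force between socket_small and the fingers below 0.5 N) and (angle between socket_medium_mid's own z axis and vertical below 0.1 rad and z of socket_medium_mid in the frame of tray between 0.0435 and 0.0495 m and x of socket_medium_mid in the frame of tray between -0.056 and 0.056 m and y of socket_medium_mid in the frame of tray between -0.141 and 0.141 m and contact force between socket_medium and the arm below 0.5 N and contact force between socket_medium and the fingers below 0.5 N) and linear speed of each of socket_small, socket_medium, socket_large below 0.02 m/s))); the arm keeps its last pose, push and grip.
It fails at once if a socket is tipped over (angle between any of socket_small_mid, socket_medium_mid, socket_large_mid's own z axis and vertical above 0.9 rad).
It fails at once if the bottle, the roller or the foot pedal is moved by more than 25 mm or tipped over (distance of any of bottle_mid, roller_mid, pedal_mid from where it was at the start of the episode above 0.025 m or angle between any of bottle_mid, roller_mid, pedal_mid's own z axis and vertical above 0.5 rad).
It also fails if it takes over 72 s, if anything falls off the work surface, if the arm or the gripper's body presses on something with over 40 N, if the wrist force passes 120 N, or if a joint passes its speed limit or range.

ROBOT

A 7-joint arm with a two-finger parallel gripper is mounted at the origin on the work surface. World frame = base frame: x ahead of the robot, y to its left, z up, the work surface at z = 0. Lengths are in mm, angles in degrees, forces in N, time in s.
With the tool pointing down it reaches from about 400 to 900 mm from the base axis. Payload 5.6 kg.
Tool frame: the origin (TCP) lies on the mounting face of the last link; the fingertips stand 190 mm ahead of it and the grasp point (between the pads) lies 171 mm ahead of it (r.grasp_offset is the distance from the TCP to the grasp point, in mm); z points along the fingers, y is the line along which they close (so a half turn about z gives the same grasp; the last joint's range is limited). The gripper opens to 92 mm and grips with 3 to 60 N. Pads are 20 mm wide; open, the fingers measure 128 mm over their backs; the gripper's body (75 mm by 189 mm) begins 69 mm behind the grasp point.
Start: joints at [-78.782, 26.786, -0.665, 91.828, 0.344, 61.387, -3.226], TCP at [153.782, 631.548, 404.692] pointing down, gripper open.
Joint ranges: [-144.91, 144.91], [-17.63, 115.5], [-89.93, 88.59], [15.96, 139.68], [-74.01, 254.01], [8.47, 105.57], [-167.45, 167.45]. Speed limits (degrees/s): [147.25, 147.25, 180, 180, 180, 180, 180].

INTERFACE

Orientations are given as a 3x3 rotation matrix whose columns are the frame's x, y, z axes.
In Python, from cell import r gives the robot as it stands.
- The arm moves only by the shell command python3 -m handwheel 'ROWS' [FORCE]. ROWS is JSON, a list of rows, each a list of 3 entries, a list of its own where there are three numbers: the shift along the tool's x, y, z in mm, then the turn about the tool's z in rad, then the closure, from -1 (fully open) to 1 (shut), so that 0 is half open. A call has 1 to 5 rows; each row shifts and turns the commanded pose from where the row before left it, along the tool's axes as they then stand; what a row does not reach is not made up. A row lasts 1/10 s, in which the tool goes at most 50 mm and 8.59 degrees, less where a joint would pass 70% of its speed; a pose out of reach is approached as far as the arm can. A call is refused whole if a number of a shift passes 50 or a number of a turn 0.15, either way. A call with a gripper value outside its range is refused whole. The fingers move at their own pace and stop on an object; FORCE is the grip in N (left out, the last holds). Time passes only in rows, so rows that do not move let the fingers close. It gives the time, the measured TCP pose, the force, the opening and the grip force at its end, in the units of the state.
- r.get_obs(): the state, without advancing time (a new reading comes with each control period).
- r.snapshot(name): name is "scene" or "top" or "wrist"; returns a dict with "color" (420x560x3 uint8, blue, green, red), "mtx" (3x3 intrinsics, pixels), "eye" and "attitude" of the camera in the world; the wrist camera has in their place "hand_eye" (4x4, takes a point from camera to tool coordinates, whose origin is the TCP and whose axes are the flange's). Camera axes: x right, y down, z forward; pixel columns grow to the right and rows downward; lengths in mm; the calibration is good to about 2 mm. A picture is of the moment at which its call begins: read the wrist's pose just before it. There is no depth.
- r.job_done(): hands the job in; it is judged then, once.
The state is a dict: "t": time; "qpos": joint angles; "qd": joint speeds; "joint_efforts": joint torques, N m; "tool_pos": TCP position; "tcp_rot": TCP orientation; "contact_force": force on the tool from outside, world axes, zero at the start; "ft_torque": the same for the moment, N m; "width": finger opening in mm; "finger_force": force on a finger pad.
Only numpy, scipy, OpenCV 4.12 (cv2) and the standard library are available. Lean on these libraries where they do the work, as an engineer would, in place of code of your own. Each camera call takes 0.05 s, during which the arm holds its last target. There are 200 camera calls.

## Working session

There is one attempt and no reset: what is moved stays moved. The work goes in short steps, Python scripts to look and compute and a shell command to move; the robot and the scene stay as the last step left them, time stands still between calls to the robot, and variables do not carry over. Pictures are saved under pics/ and viewed, at most 10 in all, crops included, and the job is handed in when it is done.

```bash
ls; mkdir -p pics; python3 - <<'E'
from cell import r
import cv2,numpy as np
o=r.get_obs();print(o)
for n in("scene","top"):
    s=r.snapshot(n);cv2.imwrite(f"pics/{n}.png",s["color"]);np.savez(f"pics/{n}.npz",**s);print(n,s["mtx"],s["eye"],s["attitude"])
E
```

```text
pics
{'t': 0.0, 'qpos': array([-78.78023046,  26.83622187,  -0.66356183,  91.88138413,
         0.34557366,  61.38588568,  -3.22910275]), 'qd': array([0.00177944, 0.05180303, 0.07222712, 0.063477  , 0.05480872,
       0.05111364, 0.05043961]), 'joint_efforts': array([-9.91429843e-04, -5.20570350e+01, -1.27517473e-02, -2.43748105e+01,
       -5.66075044e-02,  1.72238523e-02,  1.61220396e-04]), 'tool_pos': array([153.7641093 , 631.29262384, 403.73419184]), 'tcp_rot': array([[-9.71587419e-01,  2.36680836e-01, -2.61319670e-04],
       [ 2.36680925e-01,  9.71585851e-01, -1.75346712e-03],
       [-1.61117569e-04, -1.76549597e-03, -9.99998429e-01]]), 'contact_force': array([-0.01626284,  0.25151147, -0.48018122]), 'ft_torque': array([ 0.02447095,  0.07290435, -0.01460657]), 'finger_force': 0.0, 'width': 91.86081465496422}
scene [[464.98130402   0.         275.28559685]
 [  0.         464.98130402 209.53661057]
 [  0.           0.           1.        ]] [905.11730539 552.58180668 851.02939904] [[-0.85881208  0.39317958 -0.32840773]
 [ 0.51197113  0.6360798  -0.57731105]
 [-0.01809339 -0.66393698 -0.74756961]]
top [[430.58944638   0.         277.33309825]
 [  0.         430.58944638 212.43670589]
 [  0.           0.           1.        ]] [ 418.75981636  -42.0581249  1224.74079537] [[-0.00969757 -0.99531681  0.09617898]
 [-0.99989512  0.00861738 -0.01164006]
 [ 0.01075674 -0.09628178 -0.99529599]]
```

View pics/top.png

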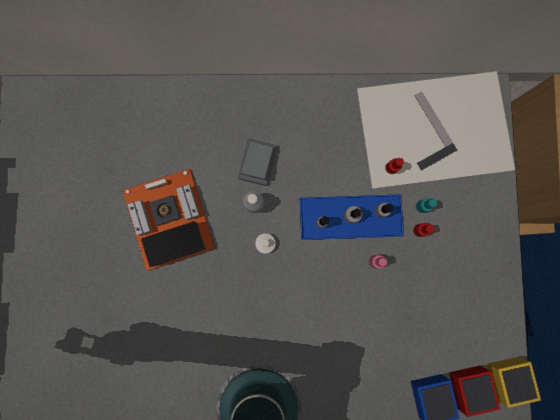

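View pics/scene.png

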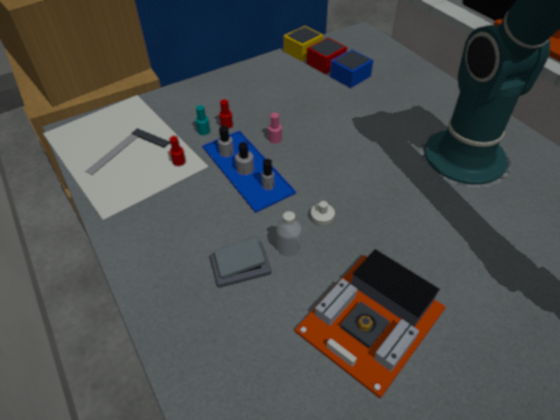

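Top view: the jig is near (165,212) and the nut near (164,210). The blue tray is at (351,217), with black grips at about (323,221), (354,213) and (385,209). In the scene view they look small, large and medium in that order. Bystanders are the pedal (258,160), bottle (254,200) and roller (265,243).

```bash
cat > h.py <<'E'
import numpy as np,cv2
from cell import r
def ray(s,uv,z,o=None):
    d=np.linalg.inv(s["mtx"])@np.array([uv[0],uv[1],1.])
    if "eye" in s: R,e=np.array(s["attitude"]),np.array(s["eye"])
    else:
        H=np.array(s["hand_eye"]);Rt=o["tcp_rot"];R=Rt@H[:3,:3];e=Rt@H[:3,3]+o["tool_pos"]
    d=R@d;return e+d*(z-e[2])/d[2]
def comps(m,amin):
    n,l,st,c=cv2.connectedComponentsWithStats(m.astype(np.uint8))
    return [(c[i],st[i],(l==i).astype(np.uint8)) for i in range(1,n) if st[i,4]>=amin]
def go(p,o=None):
    "shift in tool axes to bring grasp point over p"
    o=o or r.get_obs();g=o["tool_pos"]+o["tcp_rot"][:,2]*r.grasp_offset
    return o["tcp_rot"].T@(np.array(p)-g)
def yaw(o): return np.degrees(np.arctan2(o["tcp_rot"][1,0],o["tcp_rot"][0,0]))
def wrist(name):
    o=r.get_obs();s=r.snapshot("wrist");cv2.imwrite(f"pics/{name}.png",s["color"]);np.savez(f"pics/{name}.npz",**s,tool_pos=o["tool_pos"],tcp_rot=o["tcp_rot"]);return o,s
E
python3 - <<'E'
from h import *
s=dict(np.load("pics/top.npz"));hsv=cv2.cvtColor(s["color"],cv2.COLOR_BGR2HSV);H,S,V=cv2.split(hsv)
def rect(m,z,a,lim):
    for c,st,mm in comps(m,a):
        if st[1]>320: continue
        cs=cv2.findContours(mm,0,2)[0];b=cv2.boxPoints(cv2.minAreaRect(np.vstack(cs)))
        print(np.round([ray(s,p,z)[:2] for p in b]),np.round(np.mean([ray(s,p,z)[:2] for p in b],0)))
print("tray");rect((H>105)&(H<130)&(S>150)&(V>80)&(np.arange(560)[None]<480),10,500,0)
print("jig");rect((H>2)&(H<18)&(S>150)&(V>100)&(np.arange(560)[None]<250),12,500,0)
tr=np.zeros_like(V);tr[195:242,300:405]=1
for c,st,mm in comps((V<45)&(S<140)&(tr>0),8): print("grip?",c,st,ray(s,c,85))
for n,uv in dict(small=(323,221),large=(354,213),med=(385,209)).items(): print(n,ray(s,uv,60))
print("nut",ray(s,(164.5,210),33),"bottle",ray(s,(254,202),55),"roller",ray(s,(265,243),40),"pedal",ray(s,(258,160),40))
s2=dict(np.load("pics/scene.npz"));print("nut scene",ray(s2,(366,322),33))
for n,uv in dict(small=(268,161),large=(243,146),med=(223,129)).items(): print(n,ray(s2,uv,89))
print(r.grasp_offset, yaw(r.get_obs()))
E
```

```text
tray
[[ 578. -119.]
 [ 586. -410.]
 [ 467. -410.]
 [ 460. -122.]] [ 523. -265.]
jig
[[604. 386.]
 [664. 194.]
 [435. 121.]
 [377. 310.]] [520. 253.]
grip? [386.75342466 208.10958904] [381 204  12   9  73] [ 537.97216834 -347.58922389   85.        ]
grip? [355.50724638 212.79710145] [351 209  10   9  69] [ 526.12891112 -263.67389607   85.        ]
grip? [323.59649123 220.77192982] [319 217  10   9  57] [ 505.57888354 -178.12155123   85.        ]
small [ 506.876621   -179.47184042   60.        ]
large [ 527.96482039 -264.40800532   60.        ]
med [ 538.18660491 -349.41206952   60.        ]
nut [543.42409789 256.99354436  33.        ] bottle [561.01685064   7.78353977  55.        ] roller [449.26245748 -21.24445591  40.        ] pedal [681.00538452  -3.28532288  40.        ]
nut scene [545.43753143 262.23948979  33.        ]
small [ 504.99272444 -179.9409281    89.        ]
large [ 530.25514885 -260.80592749   89.        ]
med [ 542.63169739 -347.84144692   89.        ]
171.4 166.31103745746998
```

```bash
python3 - <<'E'
from h import *
o=r.get_obs();print(go([500,250,232]));print(r.snapshot("wrist")["hand_eye"],r.snapshot("wrist")["mtx"])
E
```

```text
[-426.64932992 -288.27863771    0.93710778]
[[ 9.10777892e-05 -9.59484549e-01 -2.81761232e-01  8.01377801e+01]
 [ 9.99999526e-01  3.60596115e-04 -9.04697404e-04 -4.60999918e-01]
 [ 9.69645187e-04 -2.81761016e-01  9.59484127e-01  1.97833022e+01]
 [ 0.00000000e+00  0.00000000e+00  0.00000000e+00  1.00000000e+00]] [[361.09252804   0.         281.10539224]
 [  0.         361.09252804 203.75857119]
 [  0.           0.           1.        ]]
```

```bash
python3 -m handwheel '[[[-39,-26,0],0,-1],[[-39,-26,0],0,-1],[[-39,-26,0],0,-1],[[-39,-26,0],0,-1],[[-39,-26,0],0,-1]]' && python3 -m handwheel '[[[-39,-26,0],0,-1],[[-39,-26,0],0,-1],[[-39,-26,0],0,-1],[[-39,-26,0],0,-1],[[-39,-26,0],0,-1]]' && python3 -m handwheel '[[[-36,-28,0],0,-1],[[0,0,0],0,-1],[[0,0,0],0,-1]]'
python3 - <<'E'
from h import *
o,s=wrist("w1");print(yaw(o),go([544,260,232],o),o["qpos"])
E
```

```text
t: 0.7
tool_pos: [313.5, 457.5, 404.7]
tcp_rot: [[-0.972, 0.236, 0.0], [0.236, 0.972, 0.0], [-0.0, 0.0, -1.0]]
contact_force: [0.5, 0.3, -0.0]
width: 91.9
finger_force: 0.0
t: 1.2
tool_pos: [472.2, 285.0, 404.8]
tcp_rot: [[-0.972, 0.236, 0.0], [0.236, 0.972, 0.0], [-0.0, 0.0, -1.0]]
contact_force: [1.4, 0.6, 0.1]
width: 92.2
finger_force: 0.0
t: 1.5
tool_pos: [500.0, 250.0, 404.5]
tcp_rot: [[-0.971, 0.239, -0.0], [0.239, 0.971, -0.0], [0.0, -0.0, -1.0]]
contact_force: [-0.1, 1.0, -1.2]
width: 91.8
finger_force: 0.0
166.155807485742 [-40.40411367  20.24812474   1.11138144] [-38.74352922  17.91676909  10.70147465 105.43202588  -3.91477641
  57.02235801  49.74014456]
```

View pics/w1.png

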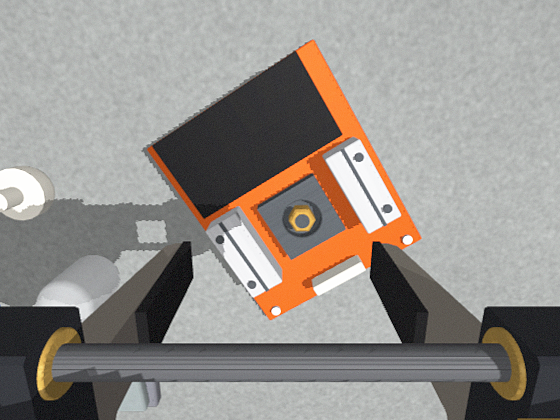

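Close view: the brass nut is at (302,218) in its recess, on a dark insert about 68 mm wide.

```bash
python3 - <<'E'
from h import *
s=dict(np.load("pics/w1.npz"));o=s;hsv=cv2.cvtColor(s["color"],cv2.COLOR_BGR2HSV);H,S,V=cv2.split(hsv)
m=(H>12)&(H<35)&(S>90)&(V>70);w=np.zeros_like(m);w[185:250,265:340]=1
c,st,mm=max(comps(m&w,20),key=lambda c:c[1][4]);print(c,st)
hull=cv2.convexHull(np.vstack(cv2.findContours(mm,0,2)[0]))[:,0]
P=np.array([ray(s,p,33,o)[:2] for p in hull],np.float32)
for a in range(0,60,4):
    ws=[np.ptp(P@[np.cos(np.radians(a+k)),np.sin(np.radians(a+k))]) for k in(0,60,120)]
    print(a,np.round(ws,1),end="; ")
print(cv2.minEnclosingCircle(P),[P.min(0),P.max(0)])
m=((H<14)&(S>170)&(V>110));cs=np.vstack(cv2.findContours(m.astype(np.uint8),0,2)[0]);
m2=cv2.convexHull(cs)[:,0];b=cv2.approxPolyDP(m2.reshape(-1,1,2),12,True)[:,0];Q=np.array([ray(s,p,12,o)[:2] for p in b]);print(b,Q)
d=(V<110)&(S<110);w[:]=0;w[165:270,245:355]=1
cv2.imwrite("pics/nut.png",cv2.resize(s["color"][165:270,245:355],None,fx=5,fy=5,interpolation=2))
E
```

```text
[301.24226804 216.52319588] [289 205  27  26 388]
0 [29.8 27.2 27.3]; 4 [30.3 27.3 28. ]; 8 [30.6 27.3 28.6]; 12 [30.8 27.1 29.1]; 16 [30.8 26.8 29.4]; 20 [30.7 26.9 29.5]; 24 [30.4 26.9 29.5]; 28 [30.  26.8 29.4]; 32 [29.5 26.6 29.1]; 36 [28.8 26.3 28.7]; 40 [28.1 26.  28.2]; 44 [27.2 25.7 27.5]; 48 [26.5 25.4 27.5]; 52 [26.6 25.9 28.4]; 56 [27.  26.7 29.2]; ((541.7003173828125, 261.046630859375), 15.418693542480469) [array([526.79816, 246.90692], dtype=float32), array([556.6024 , 273.61746], dtype=float32)]
[[313  40]
 [420 238]
 [270 319]
 [148 148]] [[378.03184271 310.35985088]
 [603.15024349 381.94245434]
 [663.38841729 195.29987848]
 [437.29240549 123.42827375]]
```

View pics/nut.png

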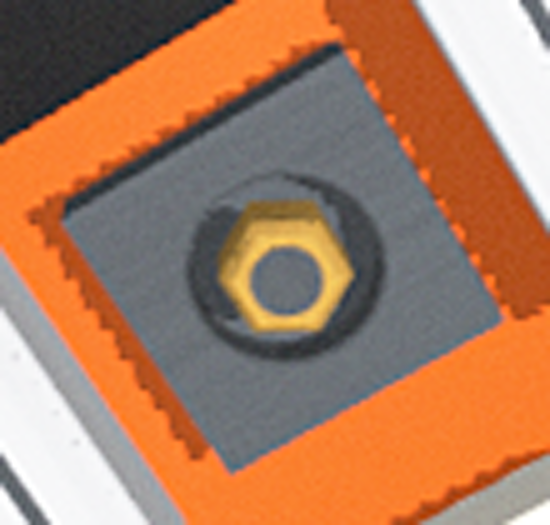

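The nut's top face runs corner to corner from crop x 222 to 352, about 28 mm, so it is the 24 mm nut and the medium socket should fit. Next I look at the medium socket from close by.

```bash
python3 -m handwheel '[[[-11,-45,0],0,-1],[[-11,-45,0],0,-1],[[-11,-45,0],0,-1],[[-11,-45,0],0,-1],[[-11,-45,0],0,-1]]' >/dev/null && python3 -m handwheel '[[[-11,-45,0],0,-1],[[-11,-45,0],0,-1],[[-11,-45,0],0,-1],[[-11,-45,0],0,-1],[[-11,-45,0],0,-1]]' >/dev/null&& python3 -m handwheel '[[[-11,-45,0],0,-1],[[-11,-45,0],0,-1],[[-11,-45,0],0,-1],[[0,0,0],0,-1],[[0,0,0],0,-1]]'
python3 - <<'E'
from h import *
s1=dict(np.load("pics/w1.npz"));print("nut",ray(s1,(302.4,220.4),33,s1))
o,s=wrist("w2");print(yaw(o),go([541,-348,232],o),o["qpos"])
E
```

```text
t: 3.05
tool_pos: [500.7, -350.4, 404.1]
tcp_rot: [[-0.972, 0.236, -0.001], [0.236, 0.972, 0.001], [0.001, 0.001, -1.0]]
contact_force: [0.8, 0.5, 0.1]
width: 92.0
finger_force: 0.0
nut [544.71197074 260.70321405  33.        ]
166.35363982895552 [-38.76461394  11.68780424   0.68118151] [ 11.15735332  24.20194804  27.31506601  99.0532019  -12.60119904
  59.85363289 119.15302043]
```

View pics/w2.png

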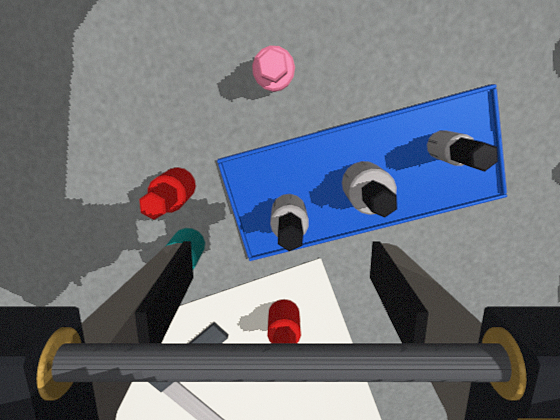

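Tray view: medium socket on the left with its grip top at about (290,238), large in the middle (380,203) and small on the right (480,155). I'll crop the medium for its position and hex orientation.

```bash
python3 - <<'E'
from h import *
s=dict(np.load("pics/w2.npz"))
c=s["color"][190:255,255:325].astype(float);c=np.clip(255*(c/255)**.5,0,255).astype(np.uint8)
cv2.imwrite("pics/med.png",cv2.resize(c,None,fx=8,fy=8,interpolation=2))
E
```

```text
(no output)
```

View pics/med.png

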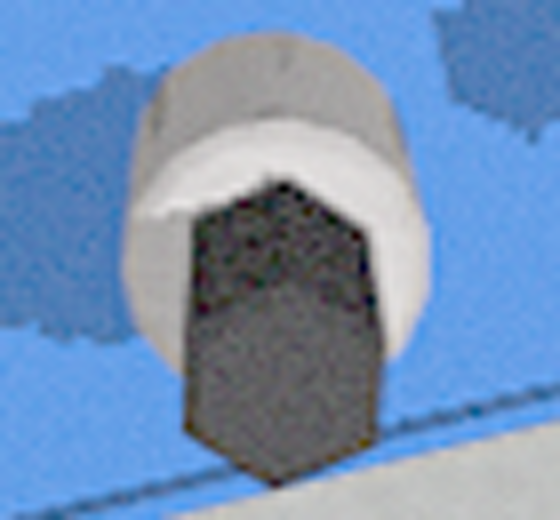

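The grip's top face has corners at crop (285,270), (187,315), (187,435), (278,488), (378,440) and (383,325), so two flats face nearly along tool y.

```bash
python3 - <<'E'
from h import *
s=dict(np.load("pics/w2.npz"))
P=np.array([(285,270),(187,315),(187,435),(278,488),(378,440),(383,325)],float)/8+[255,190]
W=np.array([ray(s,p,89,s)[:2] for p in P]);c=W.mean(0);a=np.degrees(np.arctan2(*(W-c).T[::-1]));
print(c,np.linalg.norm(W-c,axis=1),np.mod(a,60));m=np.degrees(np.angle(np.mean(np.exp(6j*np.radians(a)))))/6%60
print("corner angle mod60",m,"yaw",yaw(r.get_obs()),go([*c,150]), go([*c,72]))
E
```

```text
[ 538.51062668 -351.68323081] [12.70271471 12.91312572 12.40209771 12.88665894 12.7195362  12.57124234] [45.79826728 40.76351805 48.24854396 44.30507158 42.18053564 46.73738275]
corner angle mod60 44.67824014561366 yaw 166.4725773812789 [-37.17636918   5.94964651  82.67915429] [-37.24072695   5.82227772 160.67902375]
```

```bash
python3 -m handwheel '[[[-37,6,20],0.03,-0.4],[[0,0,40],0,-0.4],[[0,0,22],0,-0.4],[[0,0,0],0,-0.4],[[0,0,0],0,-0.4]]'
python3 - <<'E'
from h import *
o,s=wrist("w3");print(yaw(o),go([538.5,-351.7,72],o))
cv2.imwrite("pics/w3.png",np.clip(255*(s["color"]/255)**.6,0,255).astype(np.uint8))
E
```

```text
t: 3.6
tool_pos: [538.4, -352.4, 323.2]
tcp_rot: [[-0.965, 0.263, 0.0], [0.263, 0.965, 0.001], [-0.0, 0.001, -1.0]]
contact_force: [-0.3, 0.2, 0.6]
width: 64.2
finger_force: 0.0
164.7533226236963 [ 0.09659551  0.52477503 79.76643641]
```

View pics/w3.png

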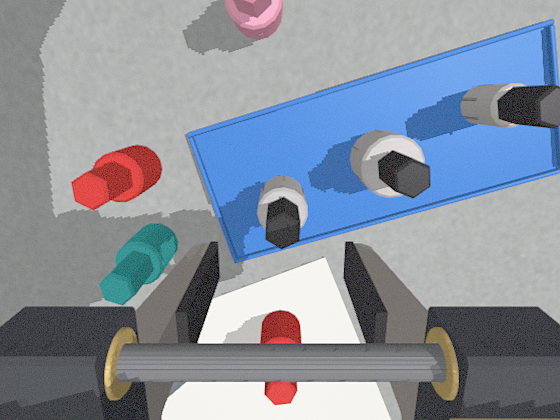

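The medium grip sits at (282,228), centred between the fingers (midline x≈281), with a red look-alike further out at (281,350). I'll check both by ray.

```bash
python3 - <<'E'
from h import *
s=dict(np.load("pics/w3.npz"))
print([ray(s,p,89,s)[:2] for p in [(283,234),(281,388),(401,174),(120,282)]])
E
```

```text
[array([ 541.32198125, -352.47794136]), array([ 656.54883414, -385.19937787]), array([ 522.67398793, -273.57087681]), array([ 545.72603877, -465.27819884])]
```

```bash
python3 -m handwheel '[[[-1,0,40],0,-0.4],[[0,0,30],0,-0.4],[[0,0,8],0,-0.4],[[0,0,0],0,1],[[0,0,0],0,1]]' 40 && python3 -m handwheel '[[[0,0,0],0,1],[[0,0,0],0,1],[[0,0,0],0,1]]' 40
```

```text
t: 4.15
tool_pos: [539.1, -355.0, 246.9]
tcp_rot: [[-0.964, 0.266, 0.003], [0.266, 0.964, -0.002], [-0.003, -0.001, -1.0]]
contact_force: [0.6, -1.1, -0.6]
width: 50.4
finger_force: 0.0
t: 4.45
tool_pos: [538.7, -354.5, 245.7]
tcp_rot: [[-0.964, 0.266, 0.001], [0.266, 0.964, -0.0], [-0.002, 0.0, -1.0]]
contact_force: [-0.5, 0.6, 0.5]
width: 26.3
finger_force: 0.6
```

```bash
python3 -m handwheel '[[[0,0,0],0,1],[[0,0,0],0,1],[[0,0,0],0,1],[[0,0,0],0,1]]' 40 && python3 -m handwheel '[[[0,0,-10],0,1],[[0,0,-20],0,1],[[0,0,-30],0,1],[[0,0,-30],0,1],[[0,0,0],0,1]]' 40
```

```text
t: 4.85
tool_pos: [538.8, -354.4, 245.3]
tcp_rot: [[-0.964, 0.265, 0.001], [0.265, 0.964, -0.0], [-0.001, 0.0, -1.0]]
contact_force: [0.9, 0.9, 5.1]
width: 21.9
finger_force: 40.0
t: 5.35
tool_pos: [538.9, -355.7, 338.8]
tcp_rot: [[-0.964, 0.266, 0.006], [0.266, 0.964, -0.004], [-0.007, -0.002, -1.0]]
contact_force: [0.6, -0.3, -2.4]
width: 21.5
finger_force: 40.0
```

```bash
python3 -m handwheel '[[[0,0,-30],0,1],[[0,0,-30],0,1],[[11,43,-10],0,1],[[11,43,0],0,1],[[11,43,0],0,1]]' >/dev/null&& python3 -m handwheel '[[[11,43,0],0,1],[[11,43,0],0,1],[[11,43,0],0,1],[[11,43,0],0,1],[[11,43,0],0,1]]' >/dev/null&& python3 -m handwheel '[[[11,43,0],0,1],[[11,43,0],0,1],[[11,43,0],0,1],[[11,43,0],0,1],[[11,43,0],0,1]]' && python3 -m handwheel '[[[0,0,0],0.12,1],[[0,0,0],0.12,1],[[0,0,0],0.12,1],[[0,0,0],0.11,1],[[0,0,0],0,1]]'&& python3 -m handwheel '[[[0,0,0],0,1],[[0,0,0],0,1]]'
python3 - <<'E'
from h import *
o,s=wrist("w4");print(yaw(o),go([544.7,260.7,84.9],o),o["qpos"])
E
```

```text
t: 6.85
tool_pos: [548.4, 223.9, 403.3]
tcp_rot: [[-0.964, 0.266, -0.002], [0.266, 0.964, -0.001], [0.002, -0.002, -1.0]]
contact_force: [0.8, 0.5, -2.7]
width: 22.0
finger_force: 40.0
t: 7.35
tool_pos: [548.6, 222.3, 403.2]
tcp_rot: [[-0.739, 0.674, -0.002], [0.674, 0.739, -0.002], [0.0, -0.003, -1.0]]
contact_force: [-0.2, -0.4, -2.3]
width: 21.8
finger_force: 40.0
t: 7.55
tool_pos: [548.9, 222.3, 404.2]
tcp_rot: [[-0.74, 0.672, -0.001], [0.672, 0.74, -0.0], [0.0, -0.001, -1.0]]
contact_force: [0.1, 0.1, -1.6]
width: 21.7
finger_force: 40.0
137.7688957977334 [ 28.78126336  25.86381982 147.84569456] [-42.38386449  21.72323188  21.89800297 101.46765445  -9.29753287
  58.63430911  30.73893339]
```

View pics/w4.png

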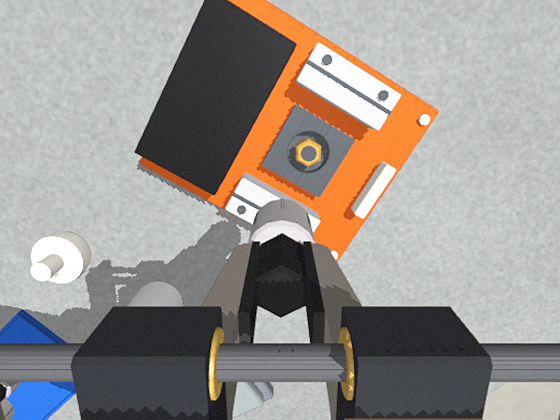

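The socket hangs straight in the fingers, with the bottom corner of its grip top at about (281,317), and the nut is at (309,152). I'll locate the nut and the socket axis relative to the tool.

```bash
python3 - <<'E'
from h import *
s=dict(np.load("pics/w4.npz"));R=s["tcp_rot"];im=s["color"];g=s["tool_pos"]-[0,0,r.grasp_offset]
H,S,V=cv2.split(cv2.cvtColor(im,cv2.COLOR_BGR2HSV));m=(H>12)&(H<35)&(S>90)&(V>70);w=np.zeros_like(m);w[125:180,280:340]=1
c,st,mm=max(comps(m&w,20),key=lambda c:c[1][4]);print(c,st)
for y in range(135,170): print("".join("#" if v else "." for v in mm[y,290:330]))
print(V[300:325,281],V[255:300:2,281])
for v in (315,317): print(v,(R.T@(ray(s,(281,v),g[2]+15.1,s)-g))[:2]+[12.7,0])
E
```

```text
[307.63466667 151.264     ] [296 138  25  29 375]
........................................
........................................
........................................
................####....................
..............#######...................
.............##########.................
...........##############...............
.........#################..............
.......#####################............
......########################..........
......#########################.........
......##########......#########.........
......########..........#######.........
......#######............######.........
......######.............######.........
......######..............#####.........
......#####...............#####.........
......#####...............#####.........
......#####...............#####.........
......#####...............#####.........
......#####...............#####.........
......######..............#####.........
......######.............######.........
......#######............######.........
......#######...........#######.........
.......########.......########..........
........####################............
..........################..............
............############................
.............##########.................
...............######...................
.................###....................
........................................
........................................
........................................
[ 31  37  37  39  43  44  34  41  38  36  39  35  30  37  37  34  11 141
 199 203 201 200 205 208 204] [38 34 28 35 26 48 59 54 48 60 53 55 55 38 35 35 36 33 48 37 33 35 38]
315 [ 2.21996094 -0.86247925]
317 [ 1.2248305  -0.86247179]
```

```bash
python3 - <<'E'
from h import *
s=dict(np.load("pics/w4.npz"));R=s["tcp_rot"];im=s["color"];g=s["tool_pos"]-[0,0,r.grasp_offset]
n=ray(s,(308.3,152.8),33,s);print("nut",n,(R.T@(n-g))[:2])
V=im.max(2)
print(im[222,240:325].max(1)); print(im[300,235:325].max(1))
E
```

```text
nut [544.85286148 260.08262341  33.        ] [28.29051656 25.40786396]
[132 133 132 130 123 119 123 137 170 216 247 255 255 148  71  96 125 128
 131 131 126 139 139 135 136 140 131 145 171 176 207 220 218 228 221 226
 230 229 229 227 227 228 230 230 229 231 229 232 228 226 226 213 199 189
 161 135  99 123 150 149 158 151 159 158 157 153 162 155 100  66 173 255
 254 251 251 252 244 236 255 245 251 253 253 253 253]
[123 119 124 129 124  91  31  37  43  36  39  43  38  41  36  35  35  39
  36  35  26  24  35  24  40  43  37  31  43  41  38  36  35  40  40  34
  38  36  34  28  43  40  32  42  26  35  31  36  36  34  37  33  46  38
  46  34  39  41  36  39  40  42  46  33  40  35  34  36  32  35  32  36
  34  29  30  34  35  33  30  29  28  22  34  27  31  28  29  53  91  93]
```

```bash
python3 -m handwheel '[[[13,13,0],0,1],[[14,13,0],0,1],[[0,0,40],0,1],[[0,0,40],0,1],[[0,0,35],0,1]]' >/dev/null; python3 -m handwheel '[[[0,0,0],0,1],[[0,0,0],0,1],[[0,0,0],0,1]]'
python3 - <<'E'
from h import *
o,s=wrist("w5");print(yaw(o),go([544.8,260.3,84.9],o))
cv2.imwrite("pics/w5c.png",cv2.resize(s["color"][100:330,180:380],None,fx=2.6,fy=2.6,interpolation=2))
E
```

```text
t: 8.4
tool_pos: [547.4, 260.9, 291.8]
tcp_rot: [[-0.74, 0.673, 0.003], [0.673, 0.74, 0.002], [-0.001, 0.004, -1.0]]
contact_force: [-0.1, -0.5, -2.1]
width: 21.6
finger_force: 40.0
137.71265331748873 [ 1.70967462 -3.02184983 35.53535199]
```

View pics/w5c.png

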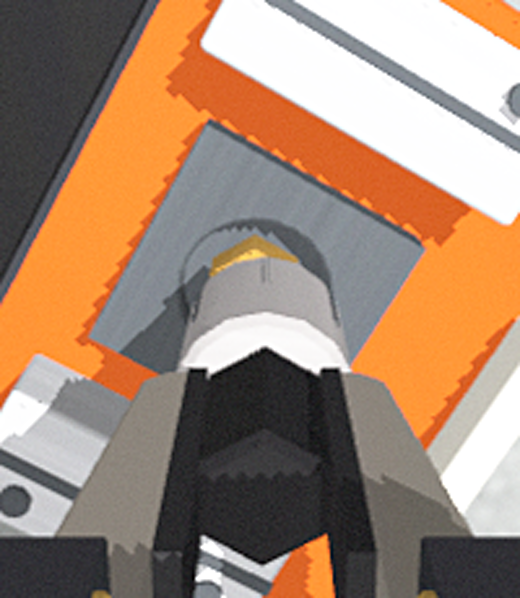

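The nut's far corner shows at crop x≈257 and the socket axis at x≈265, so the nut lies about 2.5 mm toward tool −y, which agrees with the pose figures.

```bash
python3 -m handwheel '[[[0,-2.5,0],0,1],[[0,0,6],0,1],[[0,0,6],0,1],[[0,0,0],0,1],[[0,0,0],0,1]]'
python3 - <<'E'
from h import *
o=r.get_obs();print(yaw(o),go([544.8,260.3,84.9],o)-[1.7,-.5,0])
E
```

```text
t: 8.95
tool_pos: [544.8, 257.9, 277.3]
tcp_rot: [[-0.739, 0.674, -0.001], [0.674, 0.739, -0.0], [0.0, -0.001, -1.0]]
contact_force: [0.8, 0.5, -2.4]
width: 22.0
finger_force: 40.0
137.65986589401106 [-0.09272518  2.37433588 21.03715955]
```

```bash
for i in 1 2 3; do python3 -m handwheel '[[[0,0,0],0,1],[[0,0,0],0,1]]' | grep -E "tool_pos|contact"; done
python3 - <<'E'
from h import *
for i in range(4):
    o=r.get_obs();print(go([544.8,260.3,84.9],o)-[1.7,-.5,0]);o,s=wrist("w6")
im=s["color"];H,S,V=cv2.split(cv2.cvtColor(im,cv2.COLOR_BGR2HSV));m=(H>12)&(H<35)&(S>90)&(V>70);w=np.zeros_like(m);w[150:260,230:340]=1
for c,st,mm in comps(m&w,10): print(c,st,[np.flatnonzero(mm[y])[[0,-1]] for y in range(st[1],st[1]+st[3])])
g=V[210:240,235:325]
for y in (212,218,224): print(y,V[y,240:325])
E
```

```text
tool_pos: [545.0, 258.0, 277.8]
contact_force: [-0.2, -0.3, -2.1]
tool_pos: [544.9, 258.0, 277.8]
contact_force: [0.1, 0.8, -2.8]
tool_pos: [544.9, 258.0, 277.7]
contact_force: [-0.5, 0.8, -3.6]
[-0.0776428   2.07870345 21.44299081]
[-0.03447861  2.13217996 21.39770931]
[-0.06916937  2.10470132 21.43157551]
[-0.06406477  2.14874373 21.40283663]
[239.87931034 168.26108374] [230 150  32  54 812] [array([230, 261]), array([230, 260]), array([230, 259]), array([230, 258]), array([230, 257]), array([230, 256]), array([230, 255]), array([230, 254]), array([230, 254]), array([230, 254]), array([230, 255]), array([230, 254]), array([230, 253]), array([230, 252]), array([230, 251]), array([230, 251]), array([230, 253]), array([230, 252]), array([230, 251]), array([230, 250]), array([230, 249]), array([231, 248]), array([230, 246]), array([230, 246]), array([230, 247]), array([230, 247]), array([230, 246]), array([230, 245]), array([230, 244]), array([230, 243]), array([230, 242]), array([230, 241]), array([230, 241]), array([230, 242]), array([230, 242]), array([230, 241]), array([230, 240]),
[... 1629 characters left out ...]

218 [136 132 130 133 129 134 136 125  86  78  80  78  76  92 105  79  98 134
 130 131 135 137 136 141 145 143 142 147 145 142 147 149 144 146 145 148
 147 148 148 151 145 149 150 150 152 148 152 155 157 152 153 154 157 156
 157 158 152 157 156 158 156 157 160 162 161 165 163 131  82 114 103  84
  84  75  64  83 115 135 132 136 133 133 133 127 132]
224 [136 126  85  79  82  82  79  76  90  81  80  81 106 128 124 131 132 131
 135 137 139 139 138 135 144 197 228 233 231 230 227 226 227 228 227 227
 228 226 228 225 224 228 228 228 226 228 229 229 229 231 232 231 230 234
 236 235 235 230 207 157 152 156 155 162 158 163 163 161 161 121 105 111
  58  69  85 110 126 134 135 127 129 132 130 132 134]
```

```bash
python3 -m handwheel '[[[0,2.1,0],0,1],[[0,0,0],0,1],[[0,0,0],0,1],[[0,0,0],0,1]]' 
python3 - <<'E'
from h import *
o=r.get_obs();print(go([544.8,260.3,84.9],o)-[1.7,-.5,0])
E
python3 -m handwheel '[[[0,0,2],0,1],[[0,0,2],0,1],[[0,0,2],0,1],[[0,0,0],0,1],[[0,0,0],0,1]]' |grep -E "tool_pos|rot|cont"
```

```text
t: 10.15
tool_pos: [546.3, 259.5, 277.7]
tcp_rot: [[-0.739, 0.673, -0.0], [0.673, 0.739, -0.0], [-0.0, -0.0, -1.0]]
contact_force: [-0.6, -0.1, -2.0]
width: 22.0
finger_force: 40.0
[-0.05731788  0.07960025 21.3612212 ]
tool_pos: [546.2, 259.6, 271.6]
tcp_rot: [[-0.739, 0.673, -0.0], [0.673, 0.739, -0.0], [0.0, -0.0, -1.0]]
contact_force: [-0.4, 0.5, -2.8]
```

```bash
for k in 1 2; do python3 -m handwheel '[[[0,0,2],0,1],[[0,0,2],0,1],[[0,0,0],0,1],[[0,0,0],0,1]]' |grep -E "tool_pos|rot|cont"; done
```

```text
tool_pos: [546.2, 259.7, 267.5]
tcp_rot: [[-0.739, 0.673, -0.0], [0.673, 0.739, 0.0], [0.0, -0.0, -1.0]]
contact_force: [0.2, 0.5, -3.0]
tool_pos: [546.2, 259.6, 263.5]
tcp_rot: [[-0.739, 0.673, -0.0], [0.673, 0.739, 0.0], [0.0, -0.0, -1.0]]
contact_force: [-1.6, 0.9, -3.6]
```

Foot at about 22 mm, already below the rim at 27 mm, so it is going in freely.

```bash
for k in 1 2; do python3 -m handwheel '[[[0,0,2],0,1],[[0,0,2],0,1],[[0,0,0],0,1],[[0,0,0],0,1]]' |grep -E "tool_pos|rot|cont"; done
```

```text
tool_pos: [546.3, 259.7, 259.5]
tcp_rot: [[-0.739, 0.673, -0.0], [0.673, 0.739, 0.0], [0.0, 0.0, -1.0]]
contact_force: [-0.8, 1.6, -2.8]
tool_pos: [546.4, 259.6, 256.2]
tcp_rot: [[-0.739, 0.673, 0.0], [0.673, 0.739, 0.0], [0.0, 0.0, -1.0]]
contact_force: [-3.2, 0.7, 5.9]
```

```bash
python3 -m handwheel '[[[0,0,1],0,1],[[0,0,0],0,1],[[0,0,0],0,1],[[0,0,0],0,1]]'; python3 - <<'E'
from h import *
o,s=wrist("w7");cv2.imwrite("pics/w7c.png",cv2.resize(s["color"][100:330,180:380],None,fx=2.6,fy=2.6,interpolation=2));print(o["contact_force"],o["qd"].max())
E
```

```text
t: 12.65
tool_pos: [546.5, 259.5, 256.2]
tcp_rot: [[-0.739, 0.673, 0.0], [0.673, 0.739, 0.001], [0.0, 0.001, -1.0]]
contact_force: [-5.0, -0.2, 11.9]
width: 21.5
finger_force: 40.0
[-5.01710676 -0.24539009 11.85651473] 0.04656811097919177
```

View pics/w7c.png

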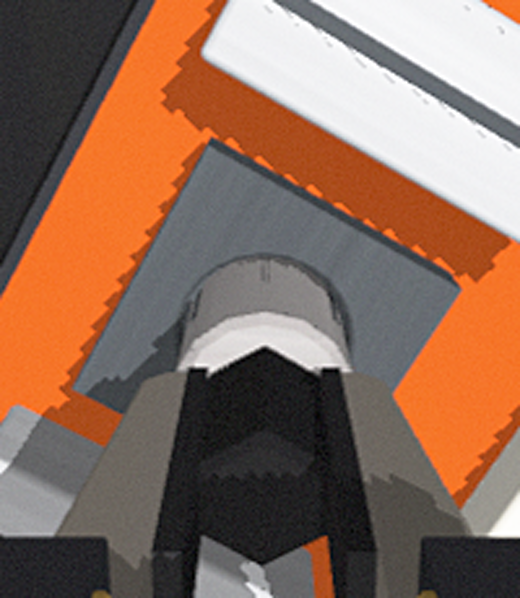

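The socket has sunk into the recess (its rim edge at crop (265,258)), it is upright and still gripped, and it is pressing on the floor with about 14 N. Handing in.

```bash
python3 -c "
from cell import r
print(r.job_done())"
```

```text
the job is handed in; nothing more can be done
None
```

The medium (24 mm) socket is fully home on the nut, upright and still gripped, and the job is handed in at about 12.7 s; the nut measured 24 mm in the wrist view, so I never lifted the small or large socket (no verdict was shown).

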